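Weigh out drum balance rings on a spring scale

TASK

Make up a balance weight for a washer drum: thread the steel rings one at a time over the post of the spring scale's pan and let go, until the pan has sunk so far that its pointer rests between the two long lines of the gauge; leave the rings that are not needed lying flat on the table. Lay each ring down gently so that it lies flat on the pan or on the ring below, never drop a ring or press the pan down onto its stop, and leave the other things on the table where they are.

Things in the scene. Friction and masses are not known exactly. Their poses are not given: they have to be found in the camera images.
- scale: spring scale, fixed to the table: grey housing 116 mm (its x) by 176 mm (its y), 55 mm high; above it a round pan, 92 mm across; at its +y side an upright white gauge plate, 82 to 112 mm from the pan's middle, top 131 mm above the table. Origin on the table under the pan's middle; z up
- pan_top (a point): middle of the pan's upper face, 115 mm above the table with the pan fully up; sinks with the pan. On the pan stands an upright steel post, 12 mm thick, 45 mm high, flat top with a 1.5 mm chamfer. Its axis is 9 mm from this point, in a direction (all round) that differs each time and is not measured: find it by feel or by eye. A ring centred here catches on the post's top
- pan (a joint): how far the pan has sunk, m: 0 = fully up, 0.050 = on its stop (keep below 0.047). Damped spring, 195 N/m, about 2 N for 10 mm, also when a caught ring presses on the post. A ring adds about 10 mm. Empty it rests at 0 to 0.010, which differs each time; two or three rings are needed
- gauge (a point): point on the gauge plate's face (which looks to the scale's -x), midway between the two long lines. The black pointer, a thin bar on the pan, is level with the upper line when joint pan is 0.024 and with the lower line at 0.0365. The short ticks are 5 mm apart
- ring_1: flat steel ring (thick washer), lying flat; outside diameter 52 mm, bore 20 mm, 14 mm thick, about 0.2 kg (each differs by up to 7 %); the four rings look the same; origin: centre of its underside, z up
- ring_2: flat steel ring (thick washer), lying flat; outside diameter 52 mm, bore 20 mm, 14 mm thick, about 0.2 kg (each differs by up to 7 %); the four rings look the same; origin: centre of its underside, z up
- ring_3: flat steel ring (thick washer), lying flat; outside diameter 52 mm, bore 20 mm, 14 mm thick, about 0.2 kg (each differs by up to 7 %); the four rings look the same; origin: centre of its underside, z up
- ring_4: flat steel ring (thick washer), lying flat; outside diameter 52 mm, bore 20 mm, 14 mm thick, about 0.2 kg (each differs by up to 7 %); the four rings look the same; origin: centre of its underside, z up
- spool: wooden thread spool with white thread, 30 mm across, 42 mm high, standing among the rings; leave it. Origin: centre of underside
- tape: roll of black tape lying flat, 62 mm across, 19 mm high; leave it. Origin: centre of underside
- coupling: white plastic drain coupling, a standing tube 42 mm across, 50 mm high; leave it. Origin: centre of underside
Not all that is in view belongs to the job. Leave any green, red or turquoise look-alike of the ring_2 alone.

How it is judged:
By the outcome, as a careful person would: the job done as asked, in the order asked, and still so for the second after the job is handed in, with the robot touching nothing.
It also fails if it takes over 72 s, if anything falls off the work surface, if the arm or the gripper's body presses on something with over 40 N, if the wrist force passes 120 N, or if a joint passes its speed limit or range.

ROBOT

A 7-joint arm with a two-finger parallel gripper is mounted at the origin on a cart in front of the work surface, level with it; the furniture and walls round the work are solid. World frame = base frame: x ahead of the robot, y to its left, z up, the work surface at z = 0. Lengths are in m, angles in rad, forces in N, time in s.
With the tool pointing down it reaches from about 0.425 to 0.875 m from the base axis. Payload 4.7 kg.
Tool frame: the origin (TCP) lies where the fingers leave the gripper's body, on its centre line; the fingertips stand 70 mm ahead of it and the grasp point (between the pads) lies 51 mm ahead of it (nose_length is the distance from the TCP to the fingertips, in m); z points along the fingers, y is the line along which they close (so a half turn about z gives the same grasp; the last joint's range is limited). The gripper opens to 87 mm and grips with 3 to 60 N. Pads are 19 mm wide; open, the fingers measure 117 mm over their backs; the gripper's body (75 mm by 190 mm) begins 51 mm behind the grasp point.
Start: joints at [1.204, 0.321, -0.07, 1.45, 0.023, 1.371, -0.057], TCP at [0.242, -0.603, 0.292] pointing down, gripper open.
Joint ranges: [-2.86, 2.86], [-0.3, 2.09], [-1.38, 1.24], [0.06, 2.45], [-1.56, 4.7], [0.09, 2.05], [-2.69, 2.69]. Speed limits (rad/s): [2.57, 2.57, 3.14, 3.14, 3.14, 3.14, 3.14].

INTERFACE

Orientations are given as a rotation vector (axis times angle).
In Python, from rig import read_state, grab_frame, job_done, look_for, trace, nose_length gives the robot as it stands. The module is installed in compiled form; this text tells all that it offers.
- The arm moves only by the tool jog_arm, never from a script. Its argument "plan" is a list of rows, each an object with "jaw": the gripper's target within -1 to 1 (fully open at 1, half-way at 0, shut at -1); "travel": the shift along the world's x, y, z in mm, a list of three; "yaw": the turn about the world's z in rad. In form: [{"jaw": jaw, "travel": [x, y, z], "yaw": yaw}, ...]. A call has 1 to 8 rows; each row shifts and turns the commanded pose from where the row before left it; what a row does not reach is not made up. A row lasts 1/8 s, in which the tool goes at most 62.5 mm and 10.7 degrees, less where a joint would pass 70% of its speed; a pose out of reach is approached as far as the arm can. A call is refused whole if a number of a shift passes 62.5 or a number of a turn 0.188, either way. A call with a gripper value outside its range is refused whole. The fingers move at their own pace and stop on an object; "force" is the grip in N (left out, the last holds). Time passes only in rows, so rows that do not move let the fingers close. It gives the time, the measured TCP pose, the force, the opening and the grip force at its end, in the units of the state.
- read_state(): the state, without advancing time (a new reading comes with each control period).
- grab_frame(name): name is "scene" or "top" or "wrist"; returns a dict with "image" (480x640x3 uint8, blue, green, red), "fx", "fy", "cx", "cy" (pixels), "pose" (4x4, takes a point from camera to world coordinates); the wrist camera has in their place "hand_eye" (4x4, takes a point from camera to tool coordinates, whose origin is the TCP and whose axes are the flange's). Camera axes: x right, y up, looking along -z (the intrinsics and any distortion apply to the point x, -y, -z); pixel columns grow to the right and rows downward; lengths in m; the calibration is good to about 2 mm. A picture is of the moment at which its call begins: read the wrist's pose just before it. There is no depth.
- job_done(): hands the job in; it is judged then, once.
Trained networks look in a picture, given as the dict that the camera call returned (one of the last four; its "shot" number tells which), for a name from the list of things; names that differ only in an ending like _2 or _b are one class to them, and where a whole thing is asked for, a point or a joint stands for the part that bears it (a point fixed in the world has none). Each returns a list of dicts, best first, with "conf" (0 to 1); they miss things now and then, are a little off and sometimes report something else, mostly with a low value. They report only what shows in the picture. A call takes as long as a camera call. They do not tell look-alikes from the thing itself.
- look_for(picture, query): "at" ([column, row] in pixels, amid what is visible of it).
- trace(picture, query): "mask" (480x640 bool, what is visible of it) and "at" ([column, row] in pixels, amid what is visible of it).
The state is a dict: "t": time; "qpos": joint angles; "joint_velocities": joint speeds; "joint_efforts": joint torques, N m; "tool_pos": TCP position; "tool_rot": TCP orientation; "wrist_force": force on the tool from outside, world axes, zero at the start; "torque": the same for the moment, N m; "width": opening from 0.0 (shut) to 1.0 (fully open); "gripper_force": force on a finger pad.
Only numpy, scipy, OpenCV 4.12 (cv2) and the standard library are available. Lean on these libraries where they do the work, as an engineer would, in place of code of your own. Each camera call takes 0.05 s, during which the arm holds its last target. There are 200 camera calls.

## Working session

There is one attempt and no reset: what is moved stays moved. The work goes in short steps, Python scripts to look and compute and a tool call to move; the robot and the scene stay as the last step left them, time stands still between calls to the robot, and variables do not carry over. Pictures are saved under pics/ and viewed, at most 10 in all, crops included, and the job is handed in when it is done.

Besides the shell and the picture viewer there is one more tool, called after "Request:" as name(argument=value, ...) on one line, values as JSON. jog_arm: Moves the arm, as the interface text tells. Its arguments: {"type":"object","properties":{"plan":{"type":"array"},"force":{"type":"number"}},"required":["plan"]}

```bash
mkdir -p pics; cat > h.py <<'E'
import numpy as np, cv2
from rig import *
from scipy.spatial.transform import Rotation as R
def pose(f,st=None):
    if 'pose' in f: return np.array(f['pose'])
    T=np.eye(4);T[:3,:3]=R.from_rotvec(st['tool_rot']).as_matrix();T[:3,3]=st['tool_pos'];return T@np.array(f['hand_eye'])
def ray(f,px,z,st=None):
    P=pose(f,st);d=P[:3,:3]@np.array([(px[0]-f['cx'])/f['fx'],-(px[1]-f['cy'])/f['fy'],-1]);o=P[:3,3]
    return o+d*(z-o[2])/d[2]
def proj(f,p,st=None):
    q=np.linalg.inv(pose(f,st))@np.append(p,1);return np.array([f['cx']+f['fx']*q[0]/-q[2],f['cy']-f['fy']*q[1]/-q[2]])
E
python3 - <<'E'
from h import *
s=read_state();print({k:np.round(v,3) for k,v in s.items()},nose_length if not callable(nose_length) else nose_length())
for n in ['top','scene']:
    f=grab_frame(n);cv2.imwrite(f'pics/{n}0.png',f['image']);print(n,[k for k in f],np.round(f['pose'],3).tolist(),f['fx'])
    for q,z in [('ring_1',.014),('pan_top',.11),('scale',.055),('spool',.042),('tape',.019),('coupling',.05)]:
        for d in look_for(f,q)[:6]: print(q,round(d['conf'],2),np.round(d['at']),np.round(ray(f,d['at'],z),3))
E
```

```text
{'t': np.float64(0.0), 'qpos': array([ 1.204,  0.322, -0.07 ,  1.452,  0.023,  1.371, -0.057]), 'joint_velocities': array([ 0.001,  0.001, -0.001,  0.002,  0.001, -0.002, -0.001]), 'joint_efforts': array([ 0.0000e+00, -4.9129e+01, -4.0300e-01, -3.1253e+01, -6.4000e-02,
        4.4000e-02,  0.0000e+00]), 'tool_pos': array([ 0.241, -0.603,  0.291]), 'tool_rot': array([-3.083e+00, -5.940e-01,  1.000e-03]), 'wrist_force': array([-0.235, -0.153, -0.18 ]), 'torque': array([-0.011,  0.019,  0.008]), 'gripper_force': np.float64(0.0), 'width': np.float64(0.999)} 0.0697
top ['image', 'fx', 'fy', 'cx', 'cy', 'pose', 'shot'] [[-0.015, 0.998, -0.058, 0.484], [-1.0, -0.014, 0.022, 0.253], [0.021, 0.058, 0.998, 1.177], [0.0, 0.0, 0.0, 1.0]] 526.8540851752269
ring_1 0.95 [406. 265.] [0.501 0.031 0.014]
ring_1 0.9 [358. 322.] [0.378 0.142 0.014]
ring_1 0.84 [358. 267.] [0.498 0.139 0.014]
ring_1 0.8 [359. 218.] [0.609 0.134 0.014]
ring_1 0.77 [317. 229.] [0.585 0.228 0.014]
ring_1 0.63 [310. 268.] [0.498 0.246 0.014]
pan_top 0.73 [245. 273.] [0.488 0.377 0.11 ]
pan_top 0.16 [234. 276.] [0.483 0.4   0
[... 329 characters left out ...]
[0.0, 0.0, 0.0, 1.0]] 503.9884767594768
ring_1 0.95 [434. 302.] [0.645 0.029 0.014]
ring_1 0.92 [295. 267.] [0.498 0.237 0.014]
ring_1 0.88 [269. 333.] [0.383 0.151 0.014]
ring_1 0.79 [329. 310.] [0.489 0.127 0.014]
ring_1 0.78 [363. 343.] [0.494 0.043 0.014]
ring_1 0.6 [332. 246.] [0.583 0.234 0.014]
pan_top 0.93 [244. 190.] [0.487 0.377 0.11 ]
pan_top 0.53 [427. 306.] [ 0.571 -0.004  0.11 ]
scale 0.59 [243. 208.] [0.484 0.387 0.055]
scale 0.57 [329. 311.] [0.471 0.105 0.055]
spool 0.86 [369. 307.] [0.534 0.077 0.042]
spool 0.3 [444. 247.] [0.728 0.092 0.042]
tape 0.92 [441. 247.] [0.741 0.104 0.019]
coupling 0.94 [223. 303.] [0.344 0.226 0.05 ]
coupling 0.44 [434. 304.] [0.618 0.014 0.05 ]
```

```bash
python3 - <<'E'
import cv2
a=cv2.imread('pics/top0.png')[120:390,190:470];cv2.imwrite('pics/topc.png',cv2.resize(a,None,fx=2.2,fy=2.2,interpolation=3))
a=cv2.imread('pics/scene0.png')[130:370,190:490];cv2.imwrite('pics/scc.png',cv2.resize(a,None,fx=2.5,fy=2.5,interpolation=3))
E
```

```text
(no output)
```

View pics/topc.png

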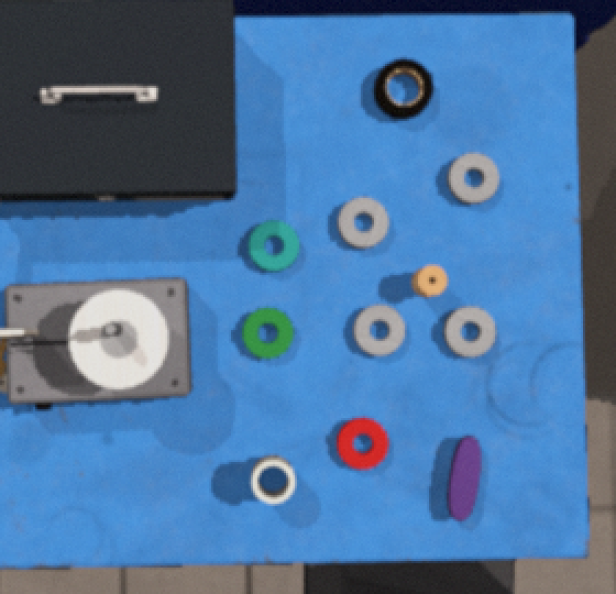

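View pics/scc.png

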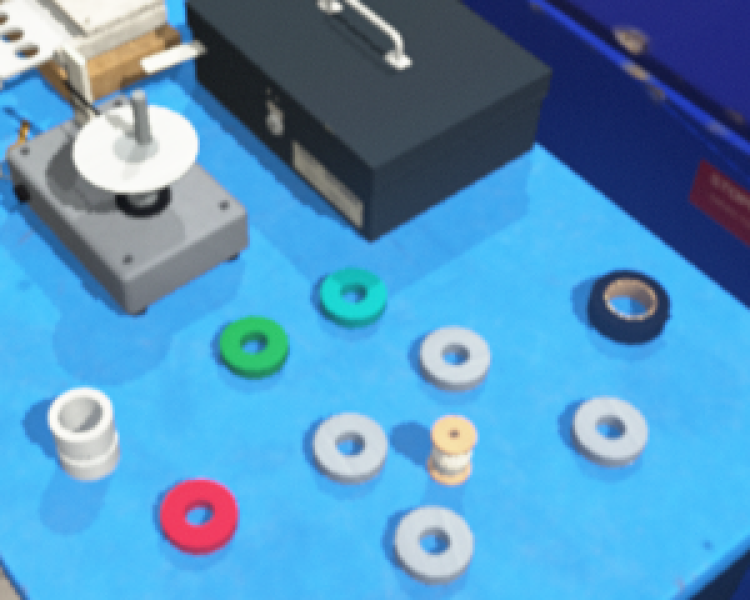

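The top crop shows four grey rings, at about (0.61,0.13), (0.63,0.03), (0.50,0.14) and (0.50,0.03). Green, red and turquoise look-alikes lie nearby, and the spool stands between the grey rings. The scene crop shows the post standing towards the pan's far side, post top at about px (246,167), and the pointer running towards +y. I'll close along world x so the fingers stay clear of the pointer.

Request:
jog_arm(plan=[{"jaw": 1,"travel": [25,60,0],"yaw": 0.15},{"jaw": 1,"travel": [25,60,0],"yaw": 0.15},{"jaw": 1,"travel": [25,60,0],"yaw": 0.15},{"jaw": 1,"travel": [25,60,0],"yaw": 0.15},{"jaw": 1,"travel": [25,60,0],"yaw": 0.15},{"jaw": 1,"travel": [25,60,0],"yaw": 0.15},{"jaw": 1,"travel": [25,60,0],"yaw": 0.15},{"jaw": 1,"travel": [25,60,0],"yaw": 0.15}], force=25)

```text
t: 1.7
tool_pos: [0.4344, -0.14, 0.2927]
tool_rot: [2.204, 2.236, -0.0]
wrist_force: [0.6, 0.1, 1.0]
width: 0.998
gripper_force: 0.0
```

Request:
jog_arm(plan=[{"jaw": 0.8,"travel": [30,60,0],"yaw": 0},{"jaw": 0.8,"travel": [30,60,0],"yaw": 0},{"jaw": 0.8,"travel": [20,50,0],"yaw": 0},{"jaw": 0.8,"travel": [0,0,0],"yaw": 0},{"jaw": 0.8,"travel": [0,0,0],"yaw": 0}])

```text
t: 2.33
tool_pos: [0.5096, 0.0192, 0.2922]
tool_rot: [2.21, 2.232, -0.001]
wrist_force: [-0.0, 0.6, 0.3]
width: 0.905
gripper_force: 0.0
```

```bash
python3 - <<'E'
from h import *
s=read_state();print(np.round(s['tool_pos'],4),np.round(s['tool_rot'],3),s['width'],np.round(s['qpos'],2),R.from_rotvec(s['tool_rot']).as_matrix()[:,1].round(3))
f=grab_frame('wrist');cv2.imwrite('pics/w1.png',f['image']);print(np.round(pose(f,s),3).tolist(),f['fx'])
for d in trace(f,'ring_1')[:6]:
    m=d['mask'].astype(np.uint8);c=max(cv2.findContours(m,0,2)[0],key=cv2.contourArea);(u,v),r=cv2.minEnclosingCircle(c);x,y,w,h=cv2.boundingRect(c)
    print(round(d['conf'],2),np.round(d['at']),(u,v,r,x,y,w,h),ray(f,d['at'],.014,s).round(4),ray(f,(u,v),.012,s).round(4))
E
```

```text
[0.5096 0.0192 0.2922] [ 2.210e+00  2.232e+00 -1.000e-03] 0.9046687062216945 [ 0.62  0.06 -0.73  1.77  0.04  1.33 -0.11] [ 1.    0.01 -0.  ]
[[1.0, -0.01, -0.003, 0.509], [0.01, 0.957, 0.288, 0.098], [-0.0, -0.288, 0.958, 0.386], [0.0, 0.0, 0.0, 1.0]] 418.72909175600023
0.67 [482. 195.] (475.940185546875, 189.2239227294922, 30.697486877441406, 446, 161, 61, 58) [0.6509 0.0276 0.014 ] [0.6458 0.0323 0.012 ]
0.58 [296.  64.] (308.3578796386719, 69.6383056640625, 33.25188446044922, 276, 37, 62, 66) [0.485  0.1352 0.014 ] [0.495 0.131 0.012]
0.58 [450.  50.] (438.1914367675781, 52.896724700927734, 35.17303466796875, 407, 19, 65, 68) [0.611  0.1473 0.014 ] [0.6018 0.1449 0.012 ]
0.57 [161.  45.] (170.4729766845703, 42.967567443847656, 35.96235656738281, 137, 9, 67, 69) [0.3751 0.1485 0.014 ] [0.3823 0.1502 0.012 ]
0.56 [300. 189.] (303.3834533691406, 179.432861328125, 29.90629768371582, 274, 151, 60, 58) [0.4879 0.0312 0.014 ] [0.4905 0.0395 0.012 ]
```

View pics/w1.png

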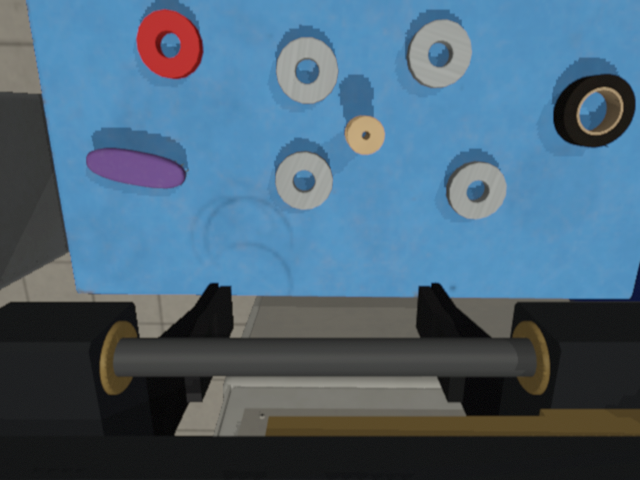

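The wrist view shows the grey rings at px (303,181), (477,190), (307,70) and (440,53), with the spool at (365,135). I'll hover over the nearest ring and refine its position.

Request:
jog_arm(plan=[{"jaw": 0.8,"travel": [-9,9,-50],"yaw": -0.01},{"jaw": 0.8,"travel": [-9,9,-50],"yaw": 0},{"jaw": 0.8,"travel": [0,0,-45],"yaw": 0},{"jaw": 0.8,"travel": [0,0,0],"yaw": 0}])

```text
t: 2.92
tool_pos: [0.4891, 0.0362, 0.1446]
tool_rot: [-2.22, -2.216, 0.008]
wrist_force: [0.3, -0.1, -0.2]
width: 0.899
gripper_force: 0.0
```

```bash
cat >> h.py <<'E'
def ringpos(f,s,z=.014):
    out=[]
    for d in trace(f,'ring_1')[:6]:
        m=d['mask'].astype(np.uint8)
        cs,hi=cv2.findContours(m,cv2.RETR_CCOMP,2)
        i=max(range(len(cs)),key=lambda k:cv2.contourArea(cs[k]))
        hs=[c for k,c in enumerate(cs) if hi[0][k][3]==i and len(c)>=5]
        hc=None
        if hs:
            h=max(hs,key=cv2.contourArea);hc=np.array(cv2.fitEllipse(h)[0])
        e=cv2.fitEllipse(cs[i]) if len(cs[i])>4 else None
        col=f['image'][d['mask']].mean(0) if d['mask'].any() else 0
        out.append((d['conf'],np.array(e[0]),e[1],hc,col))
        print(round(d['conf'],2),'outer',np.round(e[0],1),np.round(e[1],1),ray(f,e[0],z-.003,s).round(4),'hole',None if hc is None else (hc.round(1),ray(f,hc,z-.003,s).round(4)),np.round(col))
    return out
E
python3 - <<'E'
from h import *
s=read_state();print(np.round(s['tool_pos'],4),np.round(s['tool_rot'],3),s['width'])
f=grab_frame('wrist');cv2.imwrite('pics/w2.png',f['image'])
ringpos(f,s)
print(proj(f,[s['tool_pos'][0],s['tool_pos'][1],s['tool_pos'][2]-.07],s))
E
```

```text
[0.4891 0.0362 0.1446] [-2.22  -2.216  0.008] 0.8989273525058911
0.75 outer [108.6  38.1] [103.6 124. ] [0.3811 0.1499 0.011 ] hole (array([111.1,  39.9]), array([0.3822, 0.1491, 0.011 ])) [ 37.  38. 134.]
0.69 outer [598.6 260.5] [ 87.4 101. ] [0.6452 0.0329 0.011 ] hole (array([596.9, 260.8]), array([0.6442, 0.0327, 0.011 ])) [130. 133. 130.]
0.64 outer [329.2 248.9] [89.4 90.3] [0.4909 0.0397 0.011 ] hole (array([328.8, 248.4]), array([0.4906, 0.0401, 0.011 ])) [149. 151. 148.]
0.57 outer [335.   77.3] [100.8 108.4] [0.4936 0.1315 0.011 ] hole (array([334.9,  80.5]), array([0.4936, 0.1299, 0.011 ])) [138. 141. 138.]
[325.65460181 303.35535397]
```

View pics/w2.png

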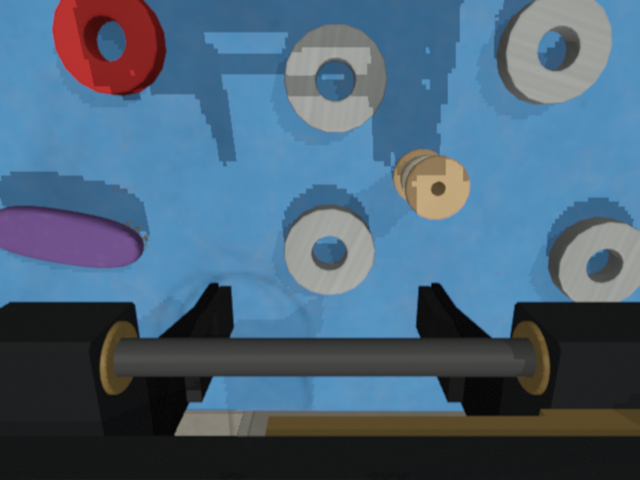

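Ring D is at (0.491, 0.040). Descending and gripping.

Request:
jog_arm(plan=[{"jaw": 0.6,"travel": [2,4,-40],"yaw": 0},{"jaw": 0.6,"travel": [0,0,-32],"yaw": 0},{"jaw": 0.6,"travel": [0,0,0],"yaw": 0},{"jaw": -0.2,"travel": [0,0,0],"yaw": 0},{"jaw": -0.2,"travel": [0,0,0],"yaw": 0},{"jaw": -0.2,"travel": [0,0,0],"yaw": 0},{"jaw": -0.2,"travel": [0,0,0],"yaw": 0}], force=25)

```text
t: 3.9
tool_pos: [0.4942, 0.0417, 0.0766]
tool_rot: [2.221, 2.22, -0.0]
wrist_force: [-2.8, -1.2, 7.8]
width: 0.579
gripper_force: 25.0
```

Request:
jog_arm(plan=[{"jaw": -0.2,"travel": [0,0,20],"yaw": 0},{"jaw": -0.2,"travel": [0,0,50],"yaw": 0},{"jaw": -0.2,"travel": [0,0,60],"yaw": 0},{"jaw": -0.2,"travel": [0,0,55],"yaw": 0},{"jaw": -0.2,"travel": [0,0,0],"yaw": 0},{"jaw": -0.2,"travel": [0,0,0],"yaw": 0}])

```text
t: 4.65
tool_pos: [0.4933, 0.0417, 0.2597]
tool_rot: [2.221, 2.221, -0.001]
wrist_force: [0.2, 0.3, -2.7]
width: 0.582
gripper_force: 25.0
```

```bash
python3 - <<'E'
from h import *
s=read_state();print(np.round(s['tool_pos'],4),np.round(s['tool_rot'],3),s['width'],s['gripper_force'],s['wrist_force'])
f=grab_frame('wrist');cv2.imwrite('pics/w3.png',f['image'])
ringpos(f,s,s['tool_pos'][2]-.0626)
g=grab_frame('scene')
w=f['image'][180:420,180:480];q=proj(g,s['tool_pos']-[0,0,.06]);u,v=q.astype(int)
c=g['image'][max(0,v-60):v+60,u-75:u+75]
a=np.hstack([w,cv2.resize(c,(300,240),interpolation=3)]);cv2.imwrite('pics/w3c.png',a)
E
```

```text
[0.4933 0.0417 0.2597] [ 2.221e+00  2.221e+00 -1.000e-03] 0.5820693422470479 24.99950751196593 [ 0.19502757  0.34205245 -2.70036528]
0.8 outer [505.3 220.6] [59.6 66.8] [0.5641 0.0793 0.1941] hole (array([504.6, 220.7]), array([0.5638, 0.0793, 0.1941])) [147. 149. 144.]
0.73 outer [325.4  96.9] [67.3 70.7] [0.4935 0.1252 0.1941] hole (array([325.2,  98. ]), array([0.4935, 0.1249, 0.1941])) [163. 164. 159.]
0.72 outer [467.5  77.9] [66.2 74.1] [0.5441 0.1317 0.1941] hole (array([466. ,  79.1]), array([0.5436, 0.1313, 0.1941])) [155. 158. 155.]
0.71 outer [177.3  70.9] [67.3 75.5] [0.4411 0.1339 0.1941] hole (array([178.5,  72.3]), array([0.4415, 0.1335, 0.1941])) [ 54.  54. 178.]
0.64 outer [324.4 306.4] [112. 121.] [0.4932 0.0424 0.1941] hole (array([323.9, 309.3]), array([0.493 , 0.041 , 0.1941])) [145. 148. 145.]
```

View pics/w3c.png

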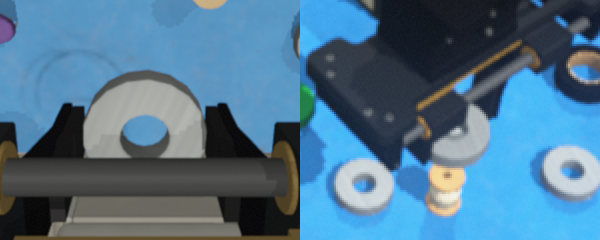

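The ring is held and centred at the tool: outer centre px (324,306), bore about (324,309). Next I'll measure the post from the fixed cameras.

```bash
python3 - <<'E'
from h import *
o=[]
for n,(u,v) in [('top',(245,272)),('scene',(246,185))]:
    f=grab_frame(n);c=f['image'][v-30:v+30,u-30:u+30];o.append(cv2.resize(c,(400,400),interpolation=3))
    np.save(n+'.npy',np.array([f['image']]))
    m=trace(f,'pan_top');print(n,[ (round(d['conf'],2),d['at'],cv2.boundingRect(d['mask'].astype(np.uint8))) for d in m[:2]])
cv2.imwrite('pics/post.png',np.hstack(o))
E
```

```text
top [(0.8, [241.7, 270.7], (221, 251, 46, 47)), (0.22, [407.6, 198.3], (393, 190, 24, 23))]
scene [(0.64, [245.4, 188.2], (219, 166, 50, 47))]
```

View pics/post.png

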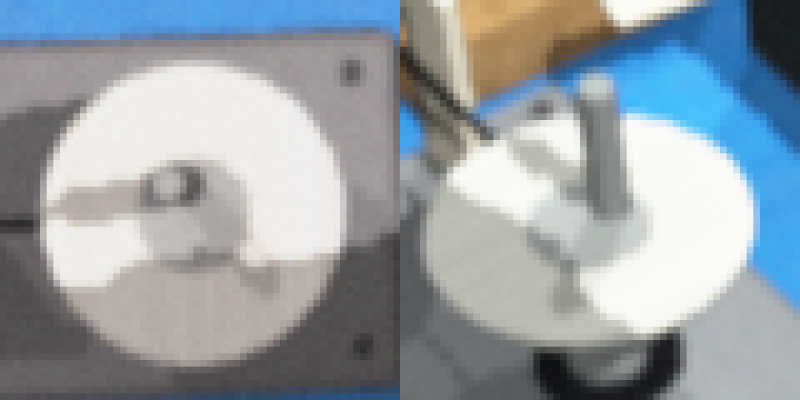

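In the top crop the pan's centre is at px (243.8,273.8) and the post's top disc at (240.2,269.8). In the scene crop the post top is at (245.6,167.7) and the pan's centre at (244.8,189.2). I'll fit these together.

```bash
python3 - <<'E'
from h import *
from scipy.optimize import least_squares
T=grab_frame('top');S=grab_frame('scene')
def res(p):
    x,y,h,a=p;c=np.array([x,y,h]);t=c+[.009*np.cos(a),.009*np.sin(a),0]
    b=t+[0,0,.045]
    return np.r_[proj(T,c)-(243.8,273.8),proj(S,c)-(244.8,189.2),proj(T,b)-(240.2,269.75),proj(S,b)-(245.6,167.7),proj(T,t)-(215+184/6.667,269.75),proj(S,t)-(216+208/6.667,155+210/6.667),(h-.11)/.005]
for a0 in (0,2):
    r=least_squares(res,[.488,.377,.11,a0]);x,y,h,a=r.x
    print(r.x.round(4),r.cost,r.fun.round(1),'post',x+.009*np.cos(a),y+.009*np.sin(a))
s=read_state()
# consistency of fixed cams with wrist on a ring on the table (wrist said B .645,.033  C .4935,.131 A .602,.145)
for n,f in (('T',T),('S',S)): print(n);ringpos(f,None)
E
```

```text
[0.4881 0.3778 0.1099 0.3049] 1.4081559061866762 [ 0.5 -0.3 -0.7 -0.  -0.  -0.8 -0.9  0.2  0.4 -0.5  0.  -0.1 -0. ] post 0.4966684002247327 0.38054830377667076
[0.4881 0.3778 0.1099 0.3049] 1.4081559062224793 [ 0.5 -0.3 -0.7 -0.  -0.  -0.8 -0.9  0.2  0.4 -0.5  0.  -0.1 -0. ] post 0.4966683984408749 0.3805483094918808
T
0.9 outer [362.  270.3] [22.9 23.5] [0.4917 0.1295 0.011 ] hole (array([361.5, 270. ]), array([0.4923, 0.1307, 0.011 ])) [180. 175. 173.]
0.87 outer [354.8 221.1] [22.1 22.8] [0.6012 0.1434 0.011 ] hole (array([354.5, 221. ]), array([0.6014, 0.1441, 0.011 ])) [181. 179. 182.]
0.79 outer [405.3 200.7] [21.6 22.4] [0.6455 0.0295 0.011 ] hole (array([404.3, 201. ]), array([0.6447, 0.0319, 0.011 ])) [179. 177. 180.]
0.78 outer [354.8 321. ] [21.7 23.3] [0.3803 0.1478 0.011 ] hole (array([354.4, 321.4]), array([0.3796, 0.1487, 0.011 ])) [ 59.  53. 215.]
0.75 outer [235.3 274.8] [ 62.1 107.8] [0.4859 0.4093 0.011 ] hole None [145. 144. 148.]
0.66 outer [408.8 268.6] [ 6.  15.3] [0.4937 0.0256 0.011 ] hole None [144. 134. 128.]
S
0.9 outer [329.7 308.5] [28.1 29.4] [0.4935 0.1296 0.011 ] hole (array([329.6, 308.7]), array([0.4932, 0.1294, 0.011 ])) [204. 195. 182.]
0.73 outer [433.4 302. ] [27.3 31. ] [0.6454 0.0304 0.011 ] hole (array([432.9, 301.6]), array([0.6453, 0.0315, 0.011 ])) [204. 189. 173.]
0.72 outer [379.9 285.2] [21.8 35.8] [0.5957 0.1136 0.011 ] hole None [176. 169. 160.]
0.69 outer [244.  188.7] [38.5 46.9] [0.5358 0.4734 0.011 ] hole None [203. 206. 204.]
0.64 outer [269.5 335.9] [29.8 30.9] [0.3806 0.1483 0.011 ] hole (array([269.5, 335.8]), array([0.3808, 0.1485, 0.011 ])) [ 98.  63. 221.]
0.56 outer [290.8 267.9] [26.6 28.6] [0.4916 0.2421 0.011 ] hole (array([291. , 267.6]), array([0.4923, 0.2424, 0.011 ])) [ 88. 124.  35.]
```

The fit agrees with the given sizes: offset 8.6/2.7 mm and pan at about 0.110. The post is at (0.4967, 0.3805). Moving above it at the present height.

Request:
jog_arm(plan=[{"jaw": -0.2,"travel": [0,40,0],"yaw": 0},{"jaw": -0.2,"travel": [0,60,0],"yaw": 0},{"jaw": -0.2,"travel": [0,60,0],"yaw": 0},{"jaw": -0.2,"travel": [0,60,0],"yaw": 0},{"jaw": -0.2,"travel": [3,60,0],"yaw": 0},{"jaw": -0.2,"travel": [0,59,0],"yaw": 0},{"jaw": -0.2,"travel": [0,0,0],"yaw": 0},{"jaw": -0.2,"travel": [0,0,0],"yaw": 0}])

```text
t: 6.2
tool_pos: [0.4968, 0.3807, 0.2597]
tool_rot: [2.221, 2.222, -0.002]
wrist_force: [0.8, -1.4, -2.4]
width: 0.579
gripper_force: 25.0
```

```bash
python3 - <<'E'
from h import *
s=read_state();print(np.round(s['tool_pos'],4),np.round(s['tool_rot'],3),s['width'],s['gripper_force'],s['wrist_force'])
f=grab_frame('wrist')
p=np.array([.4967,.3805,.155]);print(proj(f,p,s),proj(f,p-[0,0,.045],s),proj(f,s['tool_pos']-[0,0,.0626],s),proj(f,s['tool_pos']-[0,0,.0766],s))
w=f['image'][210:360,200:440];cv2.imwrite('pics/w4.png',cv2.resize(w,(800,500),interpolation=3))
E
```

```text
[0.4968 0.3807 0.2597] [ 2.221e+00  2.222e+00 -2.000e-03] 0.579142299142094 24.999188748188317 [ 0.77135619 -1.36139012 -2.42040819]
[324.43736539 273.68305543] [324.46818074 246.38145225] [324.58715336 311.11374967] [324.58953637 296.70215207]
```

View pics/w4.png

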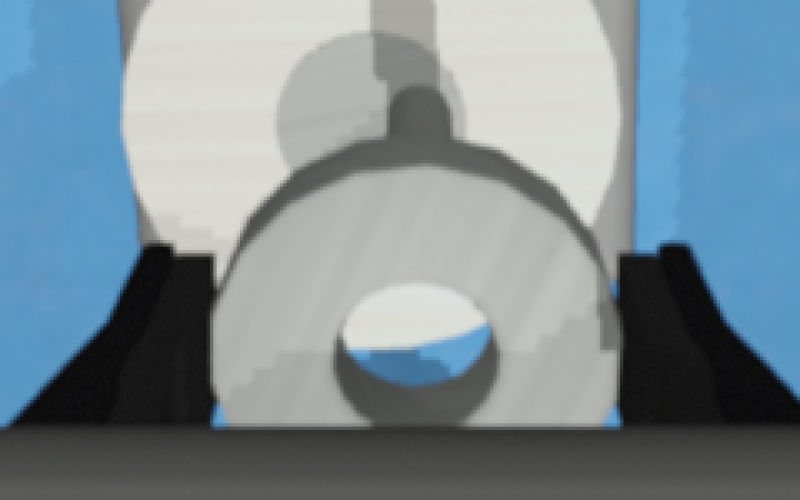

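The bore is at about x 324.8 and the post at about 326, so I shift +1 mm in x and lower it in small steps.

Request:
jog_arm(plan=[{"jaw": -0.2,"travel": [1,0,-20],"yaw": 0},{"jaw": -0.2,"travel": [0,0,-4],"yaw": 0},{"jaw": -0.2,"travel": [0,0,-3],"yaw": 0},{"jaw": -0.2,"travel": [0,0,-3],"yaw": 0},{"jaw": -0.2,"travel": [0,0,-3],"yaw": 0},{"jaw": -0.2,"travel": [0,0,-3],"yaw": 0},{"jaw": -0.2,"travel": [0,0,0],"yaw": 0}])

```text
t: 7.12
tool_pos: [0.4977, 0.3809, 0.2241]
tool_rot: [-2.221, -2.222, 0.0]
wrist_force: [-0.0, -0.0, -1.7]
width: 0.574
gripper_force: 25.0
```

Request:
jog_arm(plan=[{"jaw": -0.2,"travel": [0,0,-4],"yaw": 0},{"jaw": -0.2,"travel": [0,0,-4],"yaw": 0},{"jaw": -0.2,"travel": [0,0,-4],"yaw": 0},{"jaw": -0.2,"travel": [0,0,-4],"yaw": 0},{"jaw": -0.2,"travel": [0,0,0],"yaw": 0}])

```text
t: 7.75
tool_pos: [0.4976, 0.3809, 0.2079]
tool_rot: [-2.221, -2.221, 0.001]
wrist_force: [0.3, 0.5, -1.8]
width: 0.581
gripper_force: 25.0
```

```bash
python3 - <<'E'
from h import *
F=[];
for i in range(4):
    f=grab_frame('scene');s=read_state();F.append(s['wrist_force'])
print(np.mean(F,0),s['tool_pos'])
w=f['image'][130:230,180:320];a=cv2.resize(w,(560,400),interpolation=3)
f=grab_frame('wrist');b=cv2.resize(f['image'][210:360,200:440],(640,400))[:,200:440]
cv2.imwrite('pics/w5.png',np.hstack([a,b]))
E
```

```text
[-0.02098275  0.56257698 -1.83782881] [0.49775459 0.38090817 0.2083765 ]
```

View pics/w5.png

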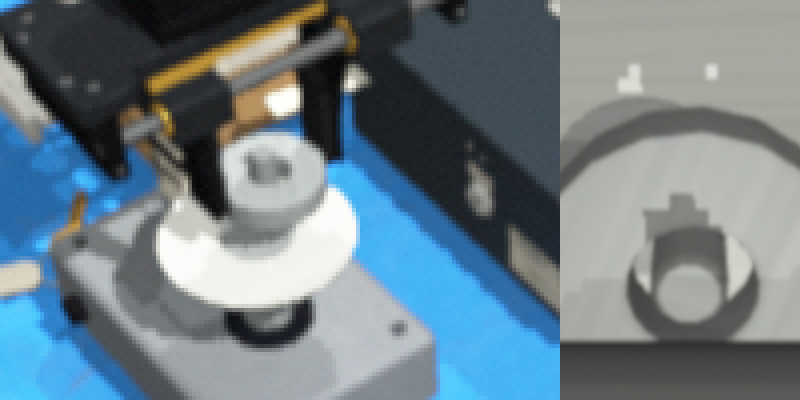

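The ring is threaded: the post shows inside the bore and the force is just the ring's weight. Lowering onto the pan.

Request:
jog_arm(plan=[{"jaw": -0.2,"travel": [0,0,-5],"yaw": 0},{"jaw": -0.2,"travel": [0,0,-5],"yaw": 0},{"jaw": -0.2,"travel": [0,0,-4],"yaw": 0},{"jaw": -0.2,"travel": [0,0,-3],"yaw": 0},{"jaw": -0.2,"travel": [0,0,-3],"yaw": 0},{"jaw": -0.2,"travel": [0,0,-2],"yaw": 0},{"jaw": -0.2,"travel": [0,0,0],"yaw": 0},{"jaw": -0.2,"travel": [0,0,0],"yaw": 0}])

```text
t: 9.0
tool_pos: [0.4977, 0.3809, 0.1864]
tool_rot: [2.221, 2.221, 0.0]
wrist_force: [0.3, 1.3, -1.2]
width: 0.579
gripper_force: 25.0
```

Request:
jog_arm(plan=[{"jaw": -0.2,"travel": [0,0,-2],"yaw": 0},{"jaw": -0.2,"travel": [0,0,-2],"yaw": 0},{"jaw": -0.2,"travel": [0,0,0],"yaw": 0}])

```text
t: 9.38
tool_pos: [0.4979, 0.3809, 0.1822]
tool_rot: [2.221, 2.221, 0.0]
wrist_force: [0.3, 0.7, -0.8]
width: 0.574
gripper_force: 25.0
```

```bash
cat >> h.py <<'E'
def avgF(n=8):
    F=[]
    for i in range(n): grab_frame('top');F.append(read_state()['wrist_force'])
    print('F',np.mean(F,0).round(2),np.std(F,0).round(2),read_state()['tool_pos'].round(4))
E
python3 -c "
from h import *;avgF(6)"
```

```text
F [ 0.58  0.84 -0.73] [0.41 0.35 0.49] [0.4979 0.3809 0.1824]
```

Request:
jog_arm(plan=[{"jaw": -0.2,"travel": [0,0,-2],"yaw": 0},{"jaw": -0.2,"travel": [0,0,-2],"yaw": 0},{"jaw": -0.2,"travel": [0,0,0],"yaw": 0},{"jaw": 0.3,"travel": [0,0,0],"yaw": 0},{"jaw": 0.5,"travel": [0,0,0],"yaw": 0},{"jaw": 0.5,"travel": [0,0,0],"yaw": 0}])

```text
t: 10.42
tool_pos: [0.4977, 0.3808, 0.1783]
tool_rot: [2.221, 2.221, -0.0]
wrist_force: [0.8, -0.2, 0.3]
width: 0.733
gripper_force: 0.0
```

```bash
python3 - <<'E'
from h import *
avgF(5);print(read_state()['width'])
f=grab_frame('scene');a=cv2.resize(f['image'][130:230,180:320],(560,400),interpolation=3)
f=grab_frame('wrist');b=cv2.resize(f['image'][210:360,200:440],(640,400))[:,200:440]
cv2.imwrite('pics/w6.png',np.hstack([a,b]))
E
```

```text
F [0.04 0.15 0.08] [0.08 0.17 0.55] [0.4978 0.3808 0.1783]
0.7481707606275556
```

View pics/w6.png

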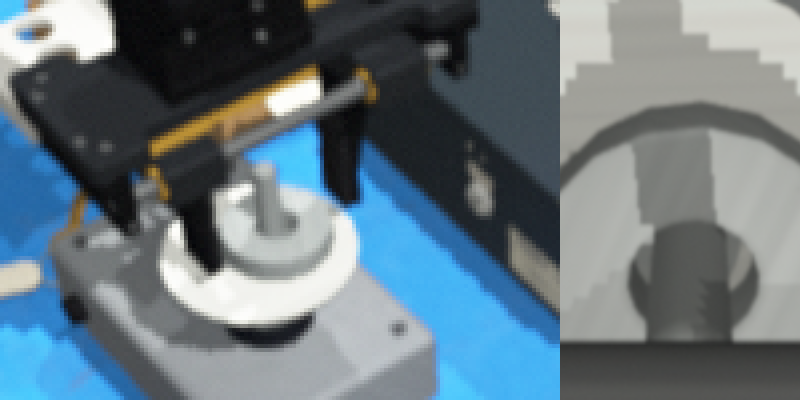

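Ring 1 lies flat on the pan around the post, with the fingers clear. I'll rise and measure where the pan and the next ring are.

Request:
jog_arm(plan=[{"jaw": 0.55,"travel": [0,0,20],"yaw": 0},{"jaw": 0.55,"travel": [0,0,60],"yaw": 0},{"jaw": 0.6,"travel": [0,-60,0],"yaw": 0},{"jaw": 0.6,"travel": [0,-60,0],"yaw": 0},{"jaw": 0.6,"travel": [-4,-60,-30],"yaw": 0},{"jaw": 0.6,"travel": [0,-60,-40],"yaw": 0},{"jaw": 0.6,"travel": [0,-13,-40],"yaw": 0},{"jaw": 0.6,"travel": [0,0,0],"yaw": 0}])

```text
t: 11.78
tool_pos: [0.4928, 0.1384, 0.1546]
tool_rot: [-2.222, -2.217, 0.006]
wrist_force: [0.0, -0.2, 1.6]
width: 0.797
gripper_force: 0.0
```

```bash
cat >> h.py <<'E'
def ringz(xy=(.4975,.3808)):
    from scipy.optimize import minimize_scalar
    for n in ('scene','top'):
        f=grab_frame(n)
        for d in trace(f,'ring_1'):
            o=ray(f,d['at'],.115)
            if np.hypot(o[0]-xy[0],o[1]-xy[1])<.04:
                m=d['mask'].astype(np.uint8);c=max(cv2.findContours(m,0,2)[0],key=cv2.contourArea)
                print(n,round(d['conf'],2),d['at'],cv2.boundingRect(m),cv2.fitEllipse(c))
        for q in ('pan_top',):
            for d in trace(f,q)[:1]:
                m=d['mask'].astype(np.uint8);print(n,q,round(d['conf'],2),d['at'],cv2.boundingRect(m))
        for z in (.095,.105,.115): print(' pan edge rows at',z,[proj(f,[.4881+.046*np.cos(t),.3778+.046*np.sin(t),z]).round(1).tolist() for t in (-2.22,0.92)])
E
python3 - <<'E'
from h import *
s=read_state();print(s['tool_pos'].round(4),s['width'])
f=grab_frame('wrist');ringpos(f,s);ringz()
E
```

```text
[0.4928 0.1384 0.1546] 0.7971664032092544
0.89 outer [136.  229.4] [85.5 93. ] [0.3813 0.1506 0.011 ] hole (array([137.4, 230.2]), array([0.3821, 0.1502, 0.011 ])) [ 46.  47. 167.]
0.74 outer [327. 260.] [84.  85.2] [0.4937 0.1315 0.011 ] hole (array([327.2, 259.8]), array([0.4938, 0.1316, 0.011 ])) [152. 155. 152.]
0.71 outer [510.9 237.3] [84.5 92.8] [0.6022 0.1456 0.011 ] hole (array([509.4, 237.7]), array([0.6013, 0.1454, 0.011 ])) [143. 146. 144.]
0.6 outer [490.7  73.2] [ 96.7 111.2] [0.5801 0.2361 0.011 ] hole (array([488.3,  75.4]), array([0.5789, 0.235 , 0.011 ])) [135. 142.  57.]
scene 0.86 [251.7, 188.8] (235, 176, 29, 24) ((249.10289001464844, 187.80517578125), (22.599512100219727, 28.2039794921875), 86.83973693847656)
scene pan_top 0.65 [237.8, 194.6] (218, 167, 51, 45)
 pan edge rows at 0.095 [[242.8, 213.0], [247.0, 178.2]]
 pan edge rows at 0.105 [[242.1, 209.1], [246.5, 174.2]]
 pan edge rows at 0.115 [[241.5, 205.2], [245.9, 170.3]]
top 0.57 [248.4, 270.0] (232, 257, 27, 26) ((244.71395874023438, 269.49005126953125), (25.526172637939453, 25.934879302978516), 53.331050872802734)
top pan_top 0.65 [241.6, 270.4] (209, 252, 58, 45)
 pan edge rows at 0.095 [[263.3, 286.9], [227.2, 260.1]]
 pan edge rows at 0.105 [[262.9, 287.0], [226.4, 260.0]]
 pan edge rows at 0.115 [[262.5, 287.1], [225.7, 259.8]]
```

Request:
jog_arm(plan=[{"jaw": 0.6,"travel": [1,-7,-30],"yaw": 0},{"jaw": 0.6,"travel": [0,0,-40],"yaw": 0},{"jaw": 0.6,"travel": [0,0,-9],"yaw": 0},{"jaw": 0.6,"travel": [0,0,0],"yaw": 0},{"jaw": -0.2,"travel": [0,0,0],"yaw": 0},{"jaw": -0.2,"travel": [0,0,0],"yaw": 0},{"jaw": -0.2,"travel": [0,0,0],"yaw": 0},{"jaw": -0.2,"travel": [0,0,0],"yaw": 0}])

```text
t: 13.18
tool_pos: [0.4953, 0.1333, 0.0776]
tool_rot: [2.221, 2.221, 0.0]
wrist_force: [-2.6, -0.8, 5.5]
width: 0.585
gripper_force: 25.0
```

```bash
python3 -c "
from h import *;avgF(3)"
```

```text
F [-1.9  -0.13  6.3 ] [0.29 0.23 0.49] [0.4953 0.1332 0.0776]
```

Request:
jog_arm(plan=[{"jaw": -0.2,"travel": [0,0,20],"yaw": 0},{"jaw": -0.2,"travel": [0,0,50],"yaw": 0},{"jaw": -0.2,"travel": [0,0,60],"yaw": 0},{"jaw": -0.2,"travel": [0,0,50],"yaw": 0},{"jaw": -0.2,"travel": [0,0,0],"yaw": 0},{"jaw": -0.2,"travel": [0,0,0],"yaw": 0}])

```text
t: 14.08
tool_pos: [0.4945, 0.1328, 0.2564]
tool_rot: [2.221, 2.221, -0.001]
wrist_force: [-1.3, -0.0, -3.0]
width: 0.583
gripper_force: 25.0
```

```bash
python3 - <<'E'
from h import *
avgF(4);s=read_state()
f=grab_frame('wrist');ringpos(f,s,s['tool_pos'][2]-.0626)
E
```

```text
F [-0.31  0.09 -2.31] [0.36 0.46 0.91] [0.4942 0.1329 0.2552]
0.95 outer [323.1  67.2] [67.5 72.8] [0.4934 0.2264 0.1896] hole (array([323.2,  68.7]), array([0.4935, 0.2259, 0.1896])) [ 80. 140.  64.]
0.83 outer [324.1 302.8] [103.3 122.6] [0.4939 0.1352 0.1896] hole (array([324.5, 309.1]), array([0.494 , 0.1324, 0.1896])) [144. 147. 144.]
0.68 outer [457.8 196.6] [63.1 66.4] [0.5453 0.1801 0.1896] hole (array([456.6, 196.7]), array([0.5449, 0.18  , 0.1896])) [152. 154. 149.]
0.66 outer [439.6  78.1] [68.7 74.5] [0.5349 0.2228 0.1896] hole (array([438.1,  79.4]), array([0.5344, 0.2224, 0.1896])) [145. 152.  62.]
0.62 outer [186.4 189.9] [62.1 66.1] [0.441  0.1826 0.1896] hole (array([186.9, 190.2]), array([0.4412, 0.1824, 0.1896])) [ 52.  52. 174.]
0.56 outer [495.4 304.4] [24.4 39.6] [0.5651 0.1346 0.1896] hole None [101.  99.  94.]
```

Same grip geometry as before. Carrying it to the post.

Request:
jog_arm(plan=[{"jaw": -0.2,"travel": [0,60,0],"yaw": 0},{"jaw": -0.2,"travel": [0,60,0],"yaw": 0},{"jaw": -0.2,"travel": [3,60,0],"yaw": 0},{"jaw": -0.2,"travel": [0,48,0],"yaw": 0},{"jaw": -0.2,"travel": [0,20,0],"yaw": 0},{"jaw": -0.2,"travel": [0,0,-10],"yaw": 0},{"jaw": -0.2,"travel": [0,0,0],"yaw": 0},{"jaw": -0.2,"travel": [0,0,0],"yaw": 0}])

```text
t: 15.38
tool_pos: [0.4988, 0.3793, 0.2463]
tool_rot: [2.223, 2.218, -0.002]
wrist_force: [-1.1, 0.9, -1.9]
width: 0.578
gripper_force: 25.0
```

Request:
jog_arm(plan=[{"jaw": -0.2,"travel": [-1,1.5,-8],"yaw": 0},{"jaw": -0.2,"travel": [0,0,-8],"yaw": 0},{"jaw": -0.2,"travel": [0,0,-4],"yaw": 0},{"jaw": -0.2,"travel": [0,0,-4],"yaw": 0},{"jaw": -0.2,"travel": [0,0,-4],"yaw": 0},{"jaw": -0.2,"travel": [0,0,-4],"yaw": 0},{"jaw": -0.2,"travel": [0,0,-4],"yaw": 0},{"jaw": -0.2,"travel": [0,0,0],"yaw": 0}])

```text
t: 16.38
tool_pos: [0.4969, 0.3824, 0.2103]
tool_rot: [-2.221, -2.221, 0.001]
wrist_force: [0.7, -0.8, -1.6]
width: 0.584
gripper_force: 25.0
```

```bash
python3 -c "
from h import *;avgF(5)"
```

```text
F [ 0.17 -0.08 -2.01] [0.51 0.35 0.42] [0.4971 0.3827 0.2109]
```

Full weight is still on the tool 12 mm below the post top, so it's threaded. Lowering.

Request:
jog_arm(plan=[{"jaw": -0.2,"travel": [0.5,-1.5,-4],"yaw": 0},{"jaw": -0.2,"travel": [0,0,-5],"yaw": 0},{"jaw": -0.2,"travel": [0,0,-4],"yaw": 0},{"jaw": -0.2,"travel": [0,0,-3],"yaw": 0},{"jaw": -0.2,"travel": [0,0,-2],"yaw": 0},{"jaw": -0.2,"travel": [0,0,-2],"yaw": 0},{"jaw": -0.2,"travel": [0,0,-2],"yaw": 0},{"jaw": -0.2,"travel": [0,0,0],"yaw": 0}])

```text
t: 17.62
tool_pos: [0.4976, 0.3812, 0.1887]
tool_rot: [-2.221, -2.221, -0.0]
wrist_force: [0.6, 0.6, -1.4]
width: 0.583
gripper_force: 25.0
```

```bash
python3 -c "
from h import *;avgF(6)"
```

```text
F [ 0.12  0.95 -1.5 ] [0.45 0.4  0.23] [0.4975 0.3812 0.1888]
```

Request:
jog_arm(plan=[{"jaw": -0.2,"travel": [0,0,-2],"yaw": 0},{"jaw": -0.2,"travel": [0,0,-2],"yaw": 0},{"jaw": -0.2,"travel": [0,0,-2],"yaw": 0},{"jaw": -0.2,"travel": [0,0,0],"yaw": 0}])

```text
t: 18.42
tool_pos: [0.4976, 0.3811, 0.1826]
tool_rot: [-2.221, -2.221, -0.0]
wrist_force: [0.7, 0.9, 0.2]
width: 0.581
gripper_force: 25.0
```

```bash
python3 -c "
from h import *;avgF(6)"
```

```text
F [-0.04  1.41 -0.39] [0.5  0.45 0.41] [0.4976 0.3812 0.1828]
```

Request:
jog_arm(plan=[{"jaw": -0.2,"travel": [0,0,-1.5],"yaw": 0},{"jaw": -0.2,"travel": [0,0,0],"yaw": 0},{"jaw": 0.3,"travel": [0,0,0],"yaw": 0},{"jaw": 0.5,"travel": [0,0,0],"yaw": 0},{"jaw": 0.5,"travel": [0,0,0],"yaw": 0},{"jaw": 0.5,"travel": [0,0,15],"yaw": 0},{"jaw": 0.5,"travel": [0,0,60],"yaw": 0}])

```text
t: 19.6
tool_pos: [0.4967, 0.3793, 0.2545]
tool_rot: [-2.221, -2.221, 0.01]
wrist_force: [1.6, 0.2, 1.0]
width: 0.743
gripper_force: 0.0
```

Request:
jog_arm(plan=[{"jaw": 0.6,"travel": [20,-60,0],"yaw": 0},{"jaw": 0.6,"travel": [20,-60,0],"yaw": 0},{"jaw": 0.6,"travel": [30,-55,-30],"yaw": 0},{"jaw": 0.6,"travel": [30,-50,-40],"yaw": 0},{"jaw": 0.6,"travel": [4,-15,-35],"yaw": 0},{"jaw": 0.6,"travel": [0,0,0],"yaw": 0},{"jaw": 0.6,"travel": [0,0,0],"yaw": 0}])

```text
t: 20.48
tool_pos: [0.5948, 0.156, 0.161]
tool_rot: [2.219, 2.223, 0.004]
wrist_force: [0.0, 0.3, 0.1]
width: 0.801
gripper_force: 0.0
```

```bash
python3 - <<'E'
from h import *
s=read_state();print(s['tool_pos'].round(4),s['width'])
f=grab_frame('wrist');ringpos(f,s)
S=grab_frame('scene')
F=np.mean([grab_frame('scene')['image'].astype(float) for _ in range(6)],0);np.save('g2.npy',F)
g=lambda z:proj(S,[.488,.46,z])
print(g(.131),g(.1),[d for d in look_for(S,'gauge')[:2]])
u,v=g(.11).astype(int)
a=cv2.resize(F[v-40:v+60,u-30:u+70].astype(np.uint8),(600,600),interpolation=2);print(u-30,v-40);cv2.imwrite('pics/g2.png',a)
for d in trace(S,'ring_1'):
    o=ray(S,d['at'],.115)
    if np.hypot(o[0]-.4975,o[1]-.381)<.05: print('on pan',d['at'],cv2.boundingRect(d['mask'].astype(np.uint8)))
for h in (.086,.09,.094): print(h,'post top',proj(S,[.4975,.381,h+.045]).round(1),'pan front',proj(S,[.4881+.046*np.cos(-2.22),.3778+.046*np.sin(-2.22),h]).round(1))
E
```

```text
[0.5948 0.156  0.161 ] 0.8005829249330517
0.9 outer [298.2 109.4] [91.4 96.3] [0.5803 0.2361 0.011 ] hole (array([299.2, 111.2]), array([0.5808, 0.2351, 0.011 ])) [142. 149.  60.]
0.74 outer [398.4 396.7] [35.  74.8] [0.6461 0.0481 0.011 ] hole None [132. 134. 130.]
0.74 outer [336.9 262.7] [82.4 83. ] [0.6028 0.1455 0.011 ] hole (array([336.7, 262.2]), array([0.6027, 0.1459, 0.011 ])) [150. 153. 149.]
0.65 outer [139.2  95.3] [ 92.2 105.8] [0.4929 0.2433 0.011 ] hole (array([141.5,  96.8]), array([0.4941, 0.2425, 0.011 ])) [ 69. 125.  55.]Traceback (most recent call last):
  File "<stdin>", line 7, in <module>
ValueError: only the last four pictures can be asked about
```

```bash
python3 - <<'E'
from h import *
F=np.load('g2.npy');S=grab_frame('scene')
g=lambda z:proj(S,[.488,.46,z])
print(g(.131),g(.1))
for d in trace(S,'ring_1'):
    o=ray(S,d['at'],.115)
    if np.hypot(o[0]-.4975,o[1]-.381)<.05: print('on pan',d['at'],cv2.boundingRect(d['mask'].astype(np.uint8)))
for h in (.086,.09,.094): print(h,'post top',proj(S,[.4975,.381,h+.045]).round(1),'pan front',proj(S,[.4881+.046*np.cos(-2.22),.3778+.046*np.sin(-2.22),h]).round(1))
a=cv2.resize(F[130:225,180:275].astype(np.uint8),(760,600),interpolation=2)
a=cv2.resize(F[140:215,180:275].astype(np.uint8),(760,600),interpolation=2);cv2.imwrite('pics/g2.png',a)
E
```

```text
[219.5130116  157.07600105] [221.80659287 169.50998237]
0.086 post top [246.3 177.6] pan front [243.3 216.5]
0.09 post top [246.1 175.9] pan front [243.1 214.9]
0.094 post top [245.8 174.2] pan front [242.8 213.4]
```

View pics/g2.png

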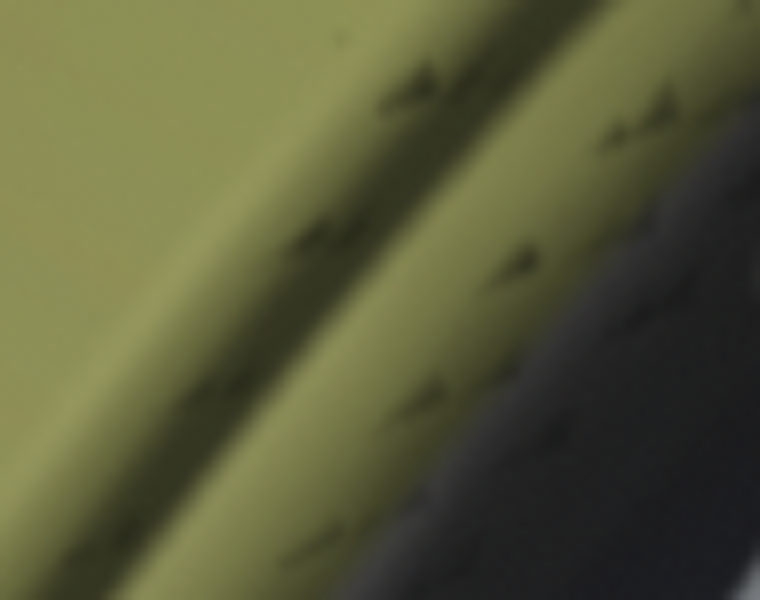

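That picture showed only the arm, at px 180–275 × 140–215, blocking the scene camera. It was also my tenth view, so from here I'll work with numbers only. I'll move the arm to where the scale was visible before and read the gauge numerically.

Request:
jog_arm(plan=[{"jaw": 0.6,"travel": [-20,-20,40],"yaw": 0},{"jaw": 0.6,"travel": [-25,-36,30],"yaw": 0},{"jaw": 0.6,"travel": [-25,-36,30],"yaw": 0},{"jaw": 0.6,"travel": [-25,-34,0],"yaw": 0},{"jaw": 0.6,"travel": [0,0,0],"yaw": 0}])

```text
t: 21.65
tool_pos: [0.4985, 0.0242, 0.259]
tool_rot: [2.226, 2.212, -0.005]
wrist_force: [-0.7, 0.1, 0.0]
width: 0.795
gripper_force: 0.0
```

```bash
python3 - <<'E'
from h import *
S=grab_frame('scene')
for d in trace(S,'ring_1'):
    o=ray(S,d['at'],.115)
    if np.hypot(o[0]-.4975,o[1]-.381)<.05: print('on pan',d['at'],cv2.boundingRect(d['mask'].astype(np.uint8)))
for d in trace(S,'pan_top')[:1]: print('pan',d['at'],cv2.boundingRect(d['mask'].astype(np.uint8)))
T=grab_frame('top')
for d in trace(T,'scale')[:1]:
    m=d['mask'].astype(np.uint8);c=max(cv2.findContours(m,0,2)[0],key=cv2.contourArea);r=cv2.minAreaRect(c);print('scale top',r,[ray(T,p,.055).round(3).tolist() for p in cv2.boxPoints(r)])
F=np.mean([grab_frame('scene')['image'].astype(float) for _ in range(6)],0);np.save('g2.npy',F)
W=np.load('scene.npy')[0].astype(float)
for h in (.086,.09,.094): print(h,'post top',proj(S,[.4975,.381,h+.045]).round(1),'pan front',proj(S,[.4881+.046*np.cos(-2.22),.3778+.046*np.sin(-2.22),h]).round(1))
print('plate corners',[proj(S,[.488,.3778+y,z]).round(1).tolist() for y in (.082,.112) for z in (.131,.08)])
g=F.mean(2).round().astype(int);w=W.mean(2).astype(int)
print('cols 200-236, rows 148-184 now')
for r in range(148,186): print(r,' '.join(f'{x:3d}' for x in g[r,202:238]))
print('empty')
for r in range(148,186): print(r,' '.join(f'{x:3d}' for x in w[r,202:238]))
E
```

```text
on pan [248.9, 186.8] (234, 174, 30, 24)
on pan [251.6, 200.6] (238, 192, 26, 12)
pan [243.8, 202.1] (221, 174, 50, 41)
scale top ((232.1368865966797, 276.2859191894531), (57.69993209838867, 87.84043884277344), 87.61405944824219) [[0.541, 0.505, 0.055], [0.547, 0.319, 0.055], [0.424, 0.315, 0.055], [0.42, 0.5, 0.055]]
0.086 post top [246.3 177.6] pan front [243.3 216.5]
0.09 post top [246.1 175.9] pan front [243.1 214.9]
0.094 post top [245.8 174.2] pan front [242.8 213.4]
plate corners [[219.6, 157.1], [223.3, 177.3], [211.6, 149.0], [215.5, 169.2]]
cols 200-236, rows 148-184 now
148 160 157 163 210 246 249 249 249 249 247 244 239 232 241 249 247 244 240 233 223 208 198 199 197 193 187 184 185 187 185 187 189 186 178 165 161
149 117 112 116 178 242 249 249 249 248 236 227 231 215 219 243 250 248 238 221 203 194 194 197 196 192 186 183 184 184 181 180 176 166 162 153 153
150  81  80 100 176 243 249 249 250 245 204 182 208 192 173 213 244 249 245 230 207 196 197 199 197 195 190 184 180 176 168 162 165 159 161 157 155
151  77  98 146 214 247 249 248 246 235 168 138 168 172 149 164 215 
[... 10041 characters left out ...]
 163 166 165 152 154 167 166 157 151 140 127 151 215 245 249 248 247 247 246 247 247 247 248 245 232 218 224
182 125 118 118 121 137 161 171 167 166 170 172 172 164 155 150 152 152 150 150 150 173 214 237 245 247 247 247 247 247 247 247 248 248 245 241 243
183 150 127 119 129 144 159 171 172 172 173 172 173 170 161 141 131 143 150 154 162 176 193 207 232 244 246 247 247 247 248 248 248 248 248 246 246
184 160 134 126 144 162 171 172 174 174 174 174 173 172 164 141 115 125 141 151 166 181 183 186 203 228 235 245 247 247 248 248 248 248 248 244 237
185 146 128 121 141 165 173 173 175 172 174 174 171 169 161 146 119 105 120 145 172 183 185 184 187 196 210 229 233 237 245 247 248 247 244 234 220
```

The gauge is readable from the scene pixels. I'll cross-check the pan's travel on the pan's front edge and the post top in the empty and two-ring images.

```bash
python3 - <<'E'
from h import *
F=np.load('g2.npy');W=np.load('scene.npy')[0].astype(float);S=grab_frame('scene')
g=F.mean(2);w=W.mean(2)
for c in (232,238,244,250): print(c,'e',w[200:222,c].astype(int),'\n   n',g[200:222,c].astype(int))
for c in (245,246,247): print('post',c,'e',w[162:190,c].astype(int),'\n   n',g[162:190,c].astype(int))
for c in (218,220,222): print('col BGR',c,'n',F[160:182,c].astype(int).tolist(),'\n  e',W[160:182,c].astype(int).tolist())
for h in (.085,.09,.095,.105,.11,.115): print(h,[proj(S,[.4881+.046*np.cos(a),.3778+.046*np.sin(a),h]).round(1).tolist() for a in (-2.8,-2.5,-2.22,-1.9)],proj(S,[.4975,.381,h+.045]).round(1))
E
```

```text
232 e [187 185 185 184 173 145 114 109 113 109 100  92  89  89  90  92  91  90
  91  90  89  91] 
   n [188 184 177 170 172 179 181 183 187 187 188 180 149 107  92  91  91  92
  91  92  92  91]
238 e [168 176 181 185 187 184 150  81  29  18  20  16  20  29  53  75  89  90
  91  89  91  92] 
   n [106 128 145 150 150 151 151 151 150 150 150 155 172 172 138  98  89  92
  92  92  93  92]
244 e [193 188 189 188 191 184 152 108  92  92  94  87  65  35  25  26  42  81
  98  92  90  90] 
   n [ 95  93  97 117 141 149 150 149 152 153 154 154 156 155 134  85  46  68
  90  94  92  92]
250 e [248 249 247 234 203 155 110  99 124 142 134  98  50  27  26  42  85 133
 154 156 149 128] 
   n [142 140 137 154 206 234 237 233 213 178 156 151 151 129  79  45  82 133
 154 144 117  98]
post 245 e [ 88  94 102 137 183 202 202 183 149 130 126 125 121 123 120 120 118 115
 112 109 109 107 106 109 121 145 170 181] 
   n [ 89  94  97 113 140 155 161 166 168 168 168 170 185 201 203 185 149 120
 110 108 106 104 101  98 109 143 177 192]
post 246 e [ 88  92 105 146 184 201 198 179 151 136 133 134 134 133 131 131 1
[... 2403 characters left out ...]
[69, 76, 77], [95, 107, 110], [98, 108, 111], [82, 91, 93], [84, 93, 95], [106, 116, 120], [121, 134, 138], [123, 136, 141], [121, 134, 137], [113, 123, 123], [116, 121, 121], [150, 152, 151]]
0.085 [[229.9, 213.9], [236.4, 216.1], [243.4, 216.8], [251.4, 215.9]] [246.4 178. ]
0.09 [[229.5, 212.0], [236.1, 214.2], [243.1, 214.9], [251.2, 214.0]] [246.1 175.9]
0.095 [[229.2, 210.0], [235.8, 212.3], [242.8, 213.0], [250.9, 212.0]] [245.8 173.8]
0.105 [[228.5, 206.2], [235.1, 208.4], [242.1, 209.1], [250.4, 208.2]] [245.2 169.6]
0.11 [[228.1, 204.2], [234.8, 206.5], [241.8, 207.2], [250.1, 206.2]] [244.9 167.5]
0.115 [[227.7, 202.2], [234.4, 204.5], [241.5, 205.2], [249.8, 204.2]] [244.6 165.3]
```

The pan front edge and post top both moved about 8.1 px, which is about 20 mm. That makes the empty rest about 4 mm and the two-ring sink about 24 mm, right at the upper line. Three rings should give about 34 mm, inside the band. I'll fetch a third ring and fit force against height while lowering it, to confirm before I let go.

Request:
jog_arm(plan=[{"jaw": 0.6,"travel": [26,30,-10],"yaw": 0},{"jaw": 0.6,"travel": [26,30,-30],"yaw": 0},{"jaw": 0.6,"travel": [26,31,-30],"yaw": 0},{"jaw": 0.6,"travel": [26,31,-34],"yaw": 0},{"jaw": 0.6,"travel": [0,0,0],"yaw": 0},{"jaw": 0.6,"travel": [0,0,0],"yaw": 0}])

```text
t: 23.0
tool_pos: [0.6036, 0.1497, 0.155]
tool_rot: [-2.221, -2.222, 0.001]
wrist_force: [-0.1, -0.6, 0.3]
width: 0.8
gripper_force: 0.0
```

```bash
python3 - <<'E'
from h import *
s=read_state();print(s['tool_pos'].round(4),s['tool_rot'].round(3),s['width'])
f=grab_frame('wrist');ringpos(f,s)
E
```

```text
[0.6036 0.1497 0.155 ] [-2.221e+00 -2.222e+00  1.000e-03] 0.8002721575929679
0.87 outer [323.5 255.8] [84.8 85.6] [0.6029 0.1454 0.011 ] hole (array([323. , 255.2]), array([0.6026, 0.1458, 0.011 ])) [151. 153. 150.]
0.74 outer [387.2 396.2] [39.9 78.6] [0.6455 0.0462 0.011 ] hole None [134. 136. 133.]
0.62 outer [281.2  96.4] [ 95.4 101.5] [0.5802 0.2361 0.011 ] hole (array([282.4,  98.1]), array([0.5808, 0.2352, 0.011 ])) [134. 141.  57.]
0.61 outer [-12.9 249.2] [36.5 53.2] [0.402  0.1494 0.011 ] hole None [46. 37. 90.]
0.56 outer [117.1  82. ] [ 94.8 111.4] [0.493  0.2433 0.011 ] hole (array([119.7,  83.5]), array([0.4943, 0.2425, 0.011 ])) [ 67. 122.  54.]
```

Request:
jog_arm(plan=[{"jaw": 0.6,"travel": [-1,-4,-30],"yaw": 0},{"jaw": 0.6,"travel": [0,0,-40],"yaw": 0},{"jaw": 0.6,"travel": [0,0,-9],"yaw": 0},{"jaw": 0.6,"travel": [0,0,0],"yaw": 0},{"jaw": -0.2,"travel": [0,0,0],"yaw": 0},{"jaw": -0.2,"travel": [0,0,0],"yaw": 0},{"jaw": -0.2,"travel": [0,0,0],"yaw": 0},{"jaw": -0.2,"travel": [0,0,0],"yaw": 0}])

```text
t: 24.1
tool_pos: [0.6031, 0.146, 0.077]
tool_rot: [2.221, 2.221, 0.001]
wrist_force: [-1.5, -0.2, 6.1]
width: 0.587
gripper_force: 25.0
```

Request:
jog_arm(plan=[{"jaw": -0.2,"travel": [0,0,20],"yaw": 0},{"jaw": -0.2,"travel": [0,0,50],"yaw": 0},{"jaw": -0.2,"travel": [0,0,60],"yaw": 0},{"jaw": -0.2,"travel": [0,0,50],"yaw": 0},{"jaw": -0.2,"travel": [0,0,0],"yaw": 0},{"jaw": -0.2,"travel": [0,0,0],"yaw": 0}])

```text
t: 24.85
tool_pos: [0.6021, 0.1455, 0.2555]
tool_rot: [2.221, 2.221, -0.002]
wrist_force: [-1.3, -0.0, -2.3]
width: 0.587
gripper_force: 25.0
```

```bash
python3 - <<'E'
from h import *
avgF(10);s=read_state();print(s['width'])
f=grab_frame('wrist');ringpos(f,s,s['tool_pos'][2]-.0626)
E
```

```text
F [ 0.1  -0.02 -2.08] [0.26 0.49 0.43] [0.6025 0.1458 0.2556]
0.5841451103377852
0.96 outer [295.6  96.1] [66.9 70.3] [0.592  0.2297 0.19  ] hole (array([296.4,  97.1]), array([0.5923, 0.2294, 0.19  ])) [150. 157.  65.]
0.87 outer [ 57.  205.7] [60.3 71. ] [0.4987 0.1894 0.19  ] hole (array([ 57.5, 205.6]), array([0.4989, 0.1894, 0.19  ])) [ 48.  48. 166.]
0.74 outer [180.5  86.1] [66.8 75.8] [0.5509 0.2331 0.19  ] hole (array([181.7,  86.8]), array([0.5513, 0.2328, 0.19  ])) [ 84. 144.  66.]
0.66 outer [324.3 309.2] [122.9 124.5] [0.6024 0.1453 0.19  ] hole (array([324.4, 307. ]), array([0.6024, 0.1463, 0.19  ])) [146. 148. 145.]
```

Request:
jog_arm(plan=[{"jaw": -0.2,"travel": [-25,45,0],"yaw": 0},{"jaw": -0.2,"travel": [-25,50,0],"yaw": 0},{"jaw": -0.2,"travel": [-25,50,0],"yaw": 0},{"jaw": -0.2,"travel": [-25,50,0],"yaw": 0},{"jaw": -0.2,"travel": [-5,39,0],"yaw": 0},{"jaw": -0.2,"travel": [0,0,-15],"yaw": 0},{"jaw": -0.2,"travel": [0,0,0],"yaw": 0},{"jaw": -0.2,"travel": [0,0,0],"yaw": 0}])

```text
t: 26.45
tool_pos: [0.4986, 0.3783, 0.2407]
tool_rot: [2.224, 2.218, -0.001]
wrist_force: [-0.2, 0.5, -1.9]
width: 0.586
gripper_force: 25.0
```

Request:
jog_arm(plan=[{"jaw": -0.2,"travel": [-0.5,0.5,-8],"yaw": 0},{"jaw": -0.2,"travel": [0,0,-8],"yaw": 0},{"jaw": -0.2,"travel": [0,0,0],"yaw": 0},{"jaw": -0.2,"travel": [0,0,0],"yaw": 0}])

```text
t: 26.95
tool_pos: [0.4971, 0.3803, 0.2249]
tool_rot: [-2.221, -2.221, -0.0]
wrist_force: [-0.3, -0.2, -2.8]
width: 0.586
gripper_force: 25.0
```

Request:
jog_arm(plan=[{"jaw": -0.2,"travel": [0.5,0,-5],"yaw": 0},{"jaw": -0.2,"travel": [0,0,-5],"yaw": 0},{"jaw": -0.2,"travel": [0,0,-4],"yaw": 0},{"jaw": -0.2,"travel": [0,0,-4],"yaw": 0},{"jaw": -0.2,"travel": [0,0,-4],"yaw": 0},{"jaw": -0.2,"travel": [0,0,0],"yaw": 0}])

```text
t: 27.7
tool_pos: [0.4975, 0.3802, 0.2025]
tool_rot: [-2.221, -2.221, 0.001]
wrist_force: [-0.1, -0.4, -1.6]
width: 0.586
gripper_force: 25.0
```

```bash
python3 -c "
from h import *;avgF(12)"
```

```text
F [-0.01 -0.01 -1.89] [0.3  0.42 0.54] [0.4976 0.3803 0.2029]
```

Request:
jog_arm(plan=[{"jaw": -0.2,"travel": [0,0,-4],"yaw": 0},{"jaw": -0.2,"travel": [0,0,-3],"yaw": 0},{"jaw": -0.2,"travel": [0,0,-3],"yaw": 0},{"jaw": -0.2,"travel": [0,0,-3],"yaw": 0},{"jaw": -0.2,"travel": [0,0,0],"yaw": 0},{"jaw": -0.2,"travel": [0,0,0],"yaw": 0}])

```text
t: 29.05
tool_pos: [0.4976, 0.3803, 0.19]
tool_rot: [2.221, 2.221, 0.0]
wrist_force: [-1.0, -0.2, -1.1]
width: 0.584
gripper_force: 25.0
```

```bash
python3 -c "
from h import *;avgF(20)"
```

```text
F [-0.11 -0.43 -0.88] [0.46 0.39 0.61] [0.4976 0.3803 0.1899]
```

Contact at TCP z of about 0.1956 puts the two-ring sink at 24.4 ± 1 mm, too close to the line. Three rings give about 34.5 mm, inside the band. Unloading and releasing.

Request:
jog_arm(plan=[{"jaw": -0.2,"travel": [0,0,-2],"yaw": 0},{"jaw": -0.2,"travel": [0,0,-2],"yaw": 0},{"jaw": -0.2,"travel": [0,0,0],"yaw": 0},{"jaw": -0.2,"travel": [0,0,0],"yaw": 0}])

```text
t: 30.55
tool_pos: [0.4977, 0.3804, 0.1859]
tool_rot: [2.221, 2.221, 0.0]
wrist_force: [-0.0, -0.0, -0.2]
width: 0.588
gripper_force: 25.0
```

```bash
python3 -c "
from h import *;avgF(12)"
```

```text
F [-0.03 -0.03 -0.32] [0.5  0.52 0.79] [0.4977 0.3803 0.1859]
```

Request:
jog_arm(plan=[{"jaw": 0.2,"travel": [0,0,0],"yaw": 0},{"jaw": 0.5,"travel": [0,0,0],"yaw": 0},{"jaw": 0.5,"travel": [0,0,0],"yaw": 0},{"jaw": 0.5,"travel": [0,0,15],"yaw": 0},{"jaw": 0.5,"travel": [0,0,60],"yaw": 0},{"jaw": 0.5,"travel": [0,-60,0],"yaw": 0},{"jaw": 0.5,"travel": [0,-60,0],"yaw": 0},{"jaw": 0.5,"travel": [0,-60,0],"yaw": 0}])

```text
t: 32.15
tool_pos: [0.4976, 0.199, 0.2619]
tool_rot: [2.22, 2.222, 0.002]
wrist_force: [1.1, -1.6, -0.4]
width: 0.746
gripper_force: 0.0
```

Request:
jog_arm(plan=[{"jaw": 0.5,"travel": [0,-60,0],"yaw": 0},{"jaw": 0.5,"travel": [0,-60,0],"yaw": 0},{"jaw": 0.5,"travel": [0,-60,0],"yaw": 0},{"jaw": 0.5,"travel": [0,0,0],"yaw": 0},{"jaw": 0.5,"travel": [0,0,0],"yaw": 0}])

```text
t: 32.78
tool_pos: [0.4978, 0.0211, 0.2617]
tool_rot: [2.221, 2.221, 0.001]
wrist_force: [-0.7, -0.0, 0.9]
width: 0.751
gripper_force: 0.0
```

```bash
python3 - <<'E'
from h import *
S=grab_frame('scene')
for d in trace(S,'ring_1'): print('S',d['at'],cv2.boundingRect(d['mask'].astype(np.uint8)),ray(S,d['at'],.011).round(3),ray(S,d['at'],.115).round(3))
for q,z in [('spool',.042),('tape',.019),('coupling',.05)]:
    print(q,[(round(d['conf'],2),ray(S,d['at'],z).round(3)) for d in look_for(S,q)[:1]])
T=grab_frame('top')
for d in trace(T,'ring_1'): print('T',d['at'],cv2.boundingRect(d['mask'].astype(np.uint8)),ray(T,d['at'],.011).round(3),ray(T,d['at'],.12).round(3))
F=np.mean([grab_frame('scene')['image'].astype(float) for _ in range(6)],0);np.save('g3.npy',F)
g=F.mean(2).astype(int);w=np.load('g2.npy').mean(2).astype(int)
for c in (238,244,250): print(c,'2',w[205:225,c],'\n    3',g[205:225,c])
for c in (246,247): print('post',c,'2',w[168:195,c],'\n    3',g[168:195,c])
for c in (218,220,222,224): print('ptr',c,'2',w[160:188,c],'\n    3',g[160:188,c])
print(read_state()['t'])
E
```

```text
S [271.7, 336.1] (254, 321, 32, 31) [0.383 0.146 0.011] [0.355 0.093 0.115]
S [436.4, 299.0] (418, 289, 32, 28) [0.654 0.032 0.011] [ 0.588 -0.006  0.115]
S [290.5, 263.7] (277, 256, 29, 25) [0.497 0.25  0.011] [0.453 0.182 0.115]
S [244.6, 188.8] (234, 172, 29, 24) [0.537 0.472 0.011] [0.487 0.373 0.115]
S [249.3, 205.3] (238, 196, 26, 12) [0.518 0.425 0.011] [0.471 0.333 0.115]
S [250.5, 195.0] (236, 189, 28, 13) [0.537 0.449 0.011] [0.487 0.353 0.115]
spool [(0.72, array([0.531, 0.067, 0.042]))]
tape [(0.72, array([0.726, 0.079, 0.019]))]
coupling [(0.7, array([0.348, 0.228, 0.05 ]))]
T [242.8, 265.3] (231, 256, 26, 27) [0.507 0.393 0.011] [0.504 0.38  0.12 ]
T [313.3, 226.6] (303, 221, 23, 22) [0.59  0.236 0.011] [0.58  0.238 0.12 ]
T [348.7, 321.7] (343, 310, 23, 24) [0.379 0.161 0.011] [0.389 0.17  0.12 ]
T [400.8, 201.5] (392, 190, 25, 24) [0.644 0.04  0.011] [0.629 0.06  0.12 ]
T [315.1, 343.5] (307, 328, 15, 20) [0.333 0.236 0.011] [0.347 0.237 0.12 ]
238 2 [151 151 151 150 150 150 155 172 172 138  98  89  92  92  92  93  92  92
  92  92] 
    3 [142 150 151 150 151 152 151 
[... 1186 characters left out ...]
106 115  93  52  39  71 107 126 125
 109 104 122 143 151 146 130 129 144 147] 
    3 [136 136 137 137 137 136 127 107  94 106 114  95  74  80  83  69  65  82
  94 104 124 143 145 126 107 120 143 153]
ptr 222 2 [161 158 154 149 142 139 138 136 128 108  98 108 107  80  49  58  97 125
 133 122 111 127 146 152 151 145 129 112] 
    3 [162 158 155 149 144 139 138 136 128 109  98 107 106  89  89 107 101  72
  58  75  97 127 149 152 145 126 114 126]
ptr 224 2 [209 209 211 212 208 203 200 198 192 181 157 133 133 142 131  94  58  61
  96 125 133 132 136 146 152 153 152 145] 
    3 [209 209 211 212 209 204 201 198 193 181 158 133 132 141 131 110 110 119
 105  73  61  89 125 146 154 154 145 120]
33.425
```

```bash
python3 - <<'E'
from h import *
T=grab_frame('top');F=np.mean([grab_frame('top')['image'].astype(float) for _ in range(4)],0)
g=F.mean(2).astype(int)
print('cols 186..226')
for r in range(262,290): print(r,' '.join(f'{x:3d}' for x in g[r,186:228]))
for x in (.47,.48,.488,.50): print(x,proj(T,[x,.46,.131]).round(1),proj(T,[x,.49,.131]).round(1),proj(T,[x,.46,.085]).round(1),proj(T,[x,.44,.08]).round(1))
E
```

```text
cols 186..226
262 103 101 102 101 100  97  93 118 144 148 149 148 147 148 147 149 147 148 146 147 147 148 147 148 151 151 149 150 150 151 152 150 149 146 139 131 105  99  97 100 114 145
263 101 100 101 100 100  97  94 117 143 149 149 149 147 148 146 147 147 147 148 146 146 147 147 149 149 150 151 151 150 150 148 139 137 130 112 106  98  97  96 105 134 163
264 100 101 101 100 101  97  94 116 141 149 148 150 147 148 147 147 148 148 148 149 148 147 148 149 149 149 149 148 147 144 134 112 105 104  96  96  99  96  98 119 155 171
265 101 101 101 102 102  96  93 114 139 148 149 148 148 147 148 148 148 149 148 149 148 149 148 149 150 149 146 136 134 130 111  97  95  94  97  98  96  96 104 135 165 172
266 100 101 101 100 102  96  89 112 137 146 147 146 147 147 149 148 149 149 149 148 149 149 147 149 148 147 140 114 104 103  97  94  94  96  98  97  97  98 115 156 174 173
267 101  99  98  98  98  94  88 110 134 142 142 144 145 145 147 146 148 149 151 149 149 148 148 149 147 147 130 102  96  96  96  96  95  96  97  96  97  99 127 167 176 173
268 104 104 109 111 110 107  99 116 135 141 142 146 14
[... 3273 characters left out ...]
 137 126 111 103 104 103 101 114 118 118 118 111  95  89  89  90  90  87  81  79  80  85  93  97  98  97 100 117
288  68  76  79  80  77  75  76  93 116 133 135 136 134 129 110 102  94  94  95  94  95  94  90  87  87  86  80  79  79  79  80  81  80  77  82  80  84  92  98  97  98 104
289  67  74  80  77  78  81  85  91  97 103 104 105 105 101  97  95  95  93  94  95  94  90  80  77  78  78  78  77  81  79  78  78  80  78  80  79  81  84  95  97  97  97
0.47 [201.4 283.3] [186.  283.5] [205.8 282.9] [216.  282.7]
0.48 [201.3 278.2] [186.  278.4] [205.8 278.1] [215.9 277.9]
0.488 [201.3 274.1] [186.  274.4] [205.8 274.2] [215.9 274. ]
0.5 [201.3 268. ] [186.  268.3] [205.7 268.3] [215.9 268.2]
```

```bash
python3 - <<'E'
from h import *
S=grab_frame('scene');T=grab_frame('top')
P=pose(S)
def rx(px,pl):  # intersect with plane x = a + b*(y-.46)
    a,b=pl;d=P[:3,:3]@np.array([(px[0]-S['cx'])/S['fx'],-(px[1]-S['cy'])/S['fy'],-1]);o=P[:3,3]
    t=(a+b*(o[1]-.46)*1-o[0])/(d[0]-b*d[1]);return o+t*d
# top rows -> face & pointer lines
f1,f2=ray(T,(188,272.7),.131),ray(T,(199,272.0),.131);p1,p2=ray(T,(201,276.1),.083),ray(T,(216,275.3),.083)
ln=lambda a,b:((b[0]-a[0])/(b[1]-a[1]))
face=(f2[0]+ln(f1,f2)*(.46-f2[1]),-.035);ptr=(p1[0]+ln(p1,p2)*(.46-p1[1]),-.035)
print(f1,f2,p1,p2,face,ptr,ln(f1,f2),ln(p1,p2))
for nm,px in (('up',(221,169.1)),('up',(222,170.1)),('lo',(220,172.2)),('lo',(222,173.6))): print(nm,rx(px,face).round(4))
for nm,c,r in (('3',222,178),('3',224,179.8),('2',222,174.4),('2',224,176.4)): print(nm,rx((c,r),ptr).round(4))
E
```

```text
[0.49122686 0.4861531  0.131     ] [0.49227762 0.46456041 0.131     ] [0.48417221 0.47018072 0.083     ] [0.48534767 0.43935655 0.083     ] (np.float64(0.492499546251859), -0.035) (np.float64(0.4845604459146056), -0.035) -0.048662792880437115 -0.03813454394289638
up [0.4921 0.4727 0.09  ]
up [0.4922 0.4691 0.0898]
lo [0.4918 0.4797 0.0771]
lo [0.4921 0.4719 0.0787]
3 [0.4846 0.4588 0.0807]
3 [0.4849 0.4515 0.0811]
2 [0.4847 0.4558 0.0922]
2 [0.485  0.4488 0.0919]
```

The gauge check agrees. The long lines are at z of about 0.0899 and 0.0779, 12 mm apart as they should be, and the pointer rests at about 0.081, between them. With two rings it read about 0.092, just short of the upper line. Handing in.

```bash
python3 -c "
from rig import *
print(job_done())"
```

```text
the job is handed in; nothing more can be done
None
```

Job handed in: three rings are threaded on the post and the pointer reads about 33 mm of sink, between the long lines (24 and 36.5 mm). The fourth ring was not touched and stays on the table.

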